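Shut and latch the drop-front transport case

TASK

Shut the black transport case: swing its drop-front cover up against the rubber seal, flip the wire bail over the hook on the cover's top edge, and press the red lever down until it clicks under the spring catch and holds the cover tight. Use hand pressure only (never more than 30 N on any part of the case or latch) and leave the other things on the bench and on the case where they are.

Things in the scene. Friction and masses are not known exactly. Their poses are not given: they have to be found in the camera images.
- case: Black transport case with aluminium edges, body 200 (x) x 300 (y) x 180 mm high, full and heavy: it does not move. Origin: centre of its underside. Its -x side is the open front with drawers, closed by the cover; z up. On its flat top at y = 0: the latch's foot and ears (x -79 to -33, up to 17 mm above the top), a rubber buffer (x -16) and the spring catch (x -2 to 15, up to 33 mm above the top).
- cover (a joint): Drop-front cover, a pan 300 wide, 168 high, 40 thick, hinged at its lower rear edge (case frame x -100, z 12). 0 = metal on metal, grows (rad) as its top swings out to the case's -x. Friction holds it where it is left; pushing near its top takes 2 to 6 N. It meets the seal somewhere between 0.023 and 0.038: the old seal stands 4 to 6 mm proud, differs by case and is not measured.
- cover_edge (a point): Middle of the cover's outer top edge, the outermost line of the open cover. Axes: z up along the cover, x through it towards the case. Once the cover is on the seal, the rubber pushes back with about 25 N per mm at this height, and moves the cover out again when let go. Latched, the cover reads about 0.007.
- keeper (a point): Keeper: steel hook in the middle of the cover's top edge, an upright plate 26 wide, 10 high, whose nose at the top points 5 mm away from the case. The point is the centre of the bail's bar when hooked: in front of the plate, under the nose, 11.5 mm before the cover's rear rim and 4 mm above the cover's top (give or take 1.5 mm). Axes: x to the case, z up along the cover.
- latch_pivot (a point): Axis of the lever's hinge on top of the case: x -60, y 0, z 192 mm in the case frame (12 mm above the top), in the case's axes. All latch parts lie in the plane y = 0 of the case.
- lever (a joint): Latch lever, 62 mm long from its pivot, 26 wide; red grip 28 wide, 7 thick, 25 to 55 mm from the pivot. 0 = level, pointing to the case's +x; closed it rests under the catch between -0.07 and 0.03; grows (rad) as it is raised: 1.57 upright, 2.4 at most, leaning to the cover. Friction (0.04 N m) holds it where it is left. It starts half raised.
- lever_tip (a point): Middle of the lever's free end, 62 mm from the pivot. With the bail hooked, pressing the lever down draws the cover in: 3 to 9 N at the grip near 0.7 rad, easing to dead centre near 0.15 rad. From there its tip rides down the catch's ramp and squeezes the buffer: 4 to 16 N, rising, until the catch clicks over the tip; a rigid ledge is 2 mm lower.
- bail (a joint): Bail: loop of 5 mm wire, 49 wide outside, 39 inside (the lever passes through), pinned to the lever 15 mm from the lever's pivot; its cross bar lies 67 mm from that pin. (bail - lever) is its lift: 0 = level, bar towards the cover; 1.57 upright; more = leaning to the rear (case +x). It starts leaning 0.05 to 0.45 rad to the rear.
- bail_bar (a point): Middle of the bail's cross bar (5 mm thick). Light friction: the bail stands near upright, turns with the lever, and falls by its own weight once it leans over about 0.6 rad. With the cover on its seal and the lever raised to 1.5 to 2.0 rad, a bail that falls forward lands in front of the keeper's nose and is drawn under it as the lever goes down.
- catch (a joint): Spring catch behind the closed lever's tip: 0 = home, grows (m) as the lever's tip pushes it back to the case's +x, by up to 0.0035, then springs home over the tip with a click. It is screwed on through slots with its ledge and buffer, so its height differs by case and is not measured: the tip clicks in somewhere from 4 mm below level to 1.5 mm above.
- tape_roll: Roll of parcel tape, 96 across, 48 high, lying on the case's top beside the latch; origin: centre of its underside. Leave it.
- screwdriver: Yellow screwdriver, 200 long, on the bench beside the case. Leave it.
- brush: Flat brush with a wooden handle, 220 long, on the bench at the case's other side. Leave it.
- paper_roll: White paper roll standing on the bench, 110 across, 230 high; origin: centre of its underside. Leave it.
- screw_jar: Clear jar with a green lid, 72 across, 100 high. Leave it.
- blue_carton: Light blue carton 130 x 90 x 70 mm. Leave it.
- mug: White mug, 80 across, 95 high. Leave it.

How it is judged:
By the outcome, as a careful person would: the job done as asked, in the order asked, and still so for the second after the job is handed in, with the robot touching nothing.
It also fails if it takes over 64 s, if anything falls off the work surface, if the arm or the gripper's body presses on something with over 40 N, if the wrist force passes 120 N, or if a joint passes its speed limit or range.

ROBOT

A 7-joint arm with a two-finger parallel gripper is mounted at the origin on the work surface. World frame = base frame: x ahead of the robot, y to its left, z up, the work surface at z = 0. Lengths are in m, angles in rad, forces in N, time in s.
With the tool pointing down it reaches from about 0.4 to 0.85 m from the base axis. Payload 10.4 kg.
Tool frame: the origin (TCP) lies midway between the tips of the shut fingers; the grasp point (between the pads) lies 19 mm behind it; z points along the fingers, x is the direction in which the jaws open and shut, and the axes are right-handed (so a half turn about z gives the same grasp; the last joint's range is limited). The gripper opens to 85 mm and grips with 20 to 120 N. Pads are 22 mm wide; open, the fingers measure 114 mm over their backs; the gripper's body (76 mm by 85 mm) begins 54 mm behind the grasp point. The pads swing forward as they close: fully open they stand 13 mm farther back than shut.
Start: joints at [1.213, 0.332, -0.065, 1.46, 0.022, 1.35, -0.088], TCP at [0.205, -0.59, 0.205] pointing down, gripper open.
Joint ranges: [-2.6, 2.6], [-0.5, 2.12], [-1.47, 1.34], [0.16, 2.42], [-1.27, 4.41], [0.06, 2.06], [-2.6, 2.6]. Speed limits (rad/s): [2.22, 2.22, 2.79, 2.79, 3.14, 3.14, 3.14].

INTERFACE

Orientations are given as a unit quaternion [x, y, z, w].
In Python, from workcell import manip, cams gives the robot as it stands.
- The arm moves only by the tool move_arm, never from a script. Its argument "moves" is a list of rows, each a list of 7 numbers: the turn, a rotation vector about the tool's x, y, z in degrees, then the shift along the tool's x, y, z in m, then the finger opening in m, from 0 to 0.0854. A call has 1 to 10 rows; each row is the pose to reach, as a shift and turn from the pose commanded when the call began, along the tool's axes at that moment; what a row does not reach only later rows make up. A row lasts 1/10 s, in which the tool goes at most 50 mm and 8.59 degrees, less where a joint would pass 70% of its speed; a pose out of reach is approached as far as the arm can. A call with a gripper value outside its range is refused whole. The fingers move at their own pace and stop on an object; "grip_force" is the grip in N (left out, the last holds). Time passes only in rows, so rows that repeat a pose let the fingers close. It gives the time, the measured TCP pose, the force and the opening at its end, in the units of the state.
- manip.get_obs(): the state, without advancing time (a new reading comes with each control period).
- cams.camera(name): name is "side" or "top"; returns the picture (384x512x3 uint8, red, green, blue); there is no depth.
- cams.camera_params(name): a dict with "fx", "fy", "cx", "cy" (pixels), "xyz" and "rotation" of the camera in the world. Camera axes: x right, y up, looking along -z (the intrinsics and any distortion apply to the point x, -y, -z); pixel columns grow to the right and rows downward; lengths in m; the calibration is good to about 2 mm. A picture is of the moment at which its call begins. camera_params takes no time and is no camera call.
- manip.hand_in(): hands the job in, once; it reports no verdict.
The state is a dict: "clock": time; "joint_pos": joint angles; "joint_velocities": joint speeds; "tau": joint torques, N m; "position": TCP position; "ee_rot": TCP orientation; "ft_force": force on the tool from outside, world axes, zero at the start; "torque": the same for the moment, N m; "grip_width": opening from 0.0 (shut) to 1.0 (fully open).
Only numpy, scipy, OpenCV 4.12 (cv2) and the standard library are available. Lean on these libraries where they do the work, as an engineer would, in place of code of your own. Each camera call takes 0.05 s, during which the arm holds its last target. There are 200 camera calls.

## Working session

There is one attempt and no reset: what is moved stays moved. The work goes in short steps, Python scripts to look and compute and a tool call to move; the robot and the scene stay as the last step left them, time stands still between calls to the robot, and variables do not carry over. Pictures are saved under pics/ and viewed, about 8 in all and at most 12, crops included, and the job is handed in when it is done.

Besides the shell and the picture viewer there is one more tool, called after "Emit:" as name(argument=value, ...) on one line, values as JSON. move_arm: Moves the arm, as the interface text tells. Its arguments: {"type":"object","properties":{"moves":{"type":"array","items":{"type":"array","items":{"type":"number"}}},"grip_force":{"type":"number"}},"required":["moves"]}

```bash
ls; mkdir -p pics; python3 - <<'E'
from workcell import manip, cams
import cv2, numpy as np
o=manip.get_obs(); print(o)
for n in("side","top"):
    print(n,cams.camera_params(n)); im=cams.camera(n); cv2.imwrite(f"pics/{n}0.png",im[:,:,::-1])
a=cv2.imread("pics/side0.png");b=cv2.imread("pics/top0.png")
E
```

```text
pics
{'clock': 0.0, 'joint_pos': array([ 1.21341236,  0.33286945, -0.06467385,  1.46096333,  0.02157787,
        1.34989452, -0.08849149]), 'joint_velocities': array([-1.50773877e-04,  6.70408999e-04,  2.94710799e-04,  8.96846662e-04,
       -2.01045432e-03,  4.50278608e-05, -2.40897975e-04]), 'tau': array([-8.65720176e-04, -6.25460887e+01,  4.89424670e-02, -3.91608167e+01,
        1.62410043e-02,  1.00133035e-02, -2.24213284e-05]), 'position': array([ 0.20519954, -0.58990679,  0.20370689]), 'ee_rot': array([ 8.15035217e-01, -5.79410974e-01, -6.02345636e-04, -3.94704946e-04]), 'ft_force': array([ 0.23534181, -0.2883954 ,  0.03699567]), 'torque': array([-0.00419615,  0.02684291, -0.01769126]), 'grip_width': 1.0001715625310081}
side {'fx': 405.3088230721679, 'fy': 405.3088230721679, 'cx': 254.73319545983927, 'cy': 183.96309786423964, 'xyz': array([-0.22350464,  0.87461858,  1.12791178]), 'rotation': array([-0.14163636,  0.38009023,  0.86601257, -0.2923915 ])}
top {'fx': 365.62903990409825, 'fy': 365.62903990409825, 'cx': 255.5258102797126, 'cy': 195.6027949694332, 'xyz': array([0.38337488, 0.02012888, 1.27835033]), 'rotation': array([ 0.02275153, -0.03762185, -0.70490073,  0.70794203])}
```

View pics/side0.png

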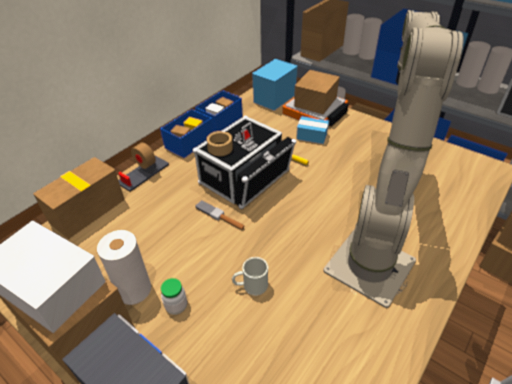

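View pics/top0.png

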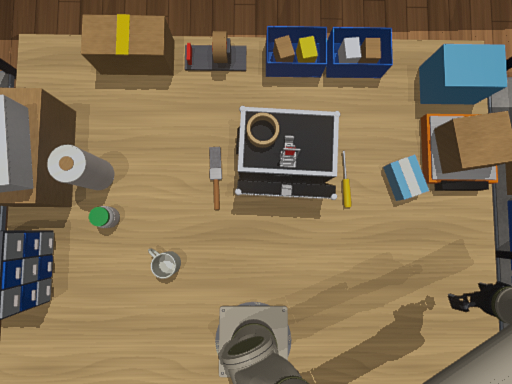

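Side view: the case is at about (240,160), cover partly open towards the robot. Top view: case top spans (240,108)–(338,175), latch at (289,150), keeper at (287,189), tape roll at (263,130). I'll enlarge both views.

```bash
python3 - <<'E'
import cv2,numpy as np
b=cv2.imread("pics/top0.png")[98:208,225:355]; a=cv2.imread("pics/side0.png")[108:208,188:318]
b=cv2.resize(b,None,fx=6,fy=6,interpolation=cv2.INTER_CUBIC)[:590]; a=cv2.resize(a,None,fx=6,fy=6,interpolation=cv2.INTER_CUBIC)
cv2.imwrite("pics/c_top.png",b);cv2.imwrite("pics/c_side.png",a); print(a.shape,b.shape)
E
```

```text
(600, 780, 3) (590, 780, 3)
```

View pics/c_top.png

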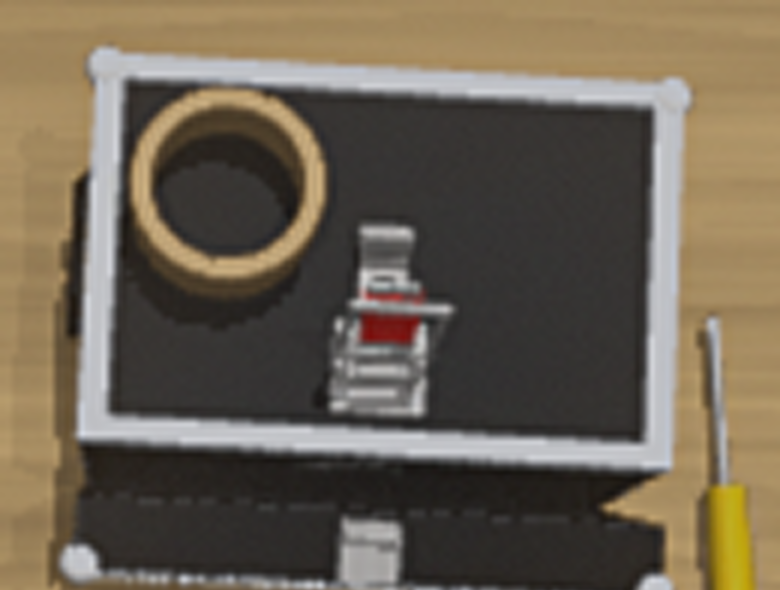

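View pics/c_side.png

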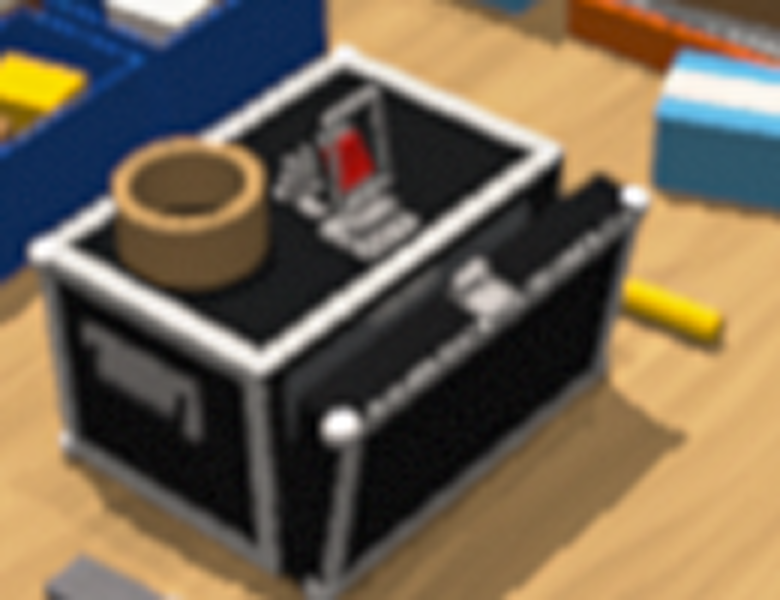

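Top crop: case-top outer corners at about (88,50), (688,82), (670,468), (78,440). Cover balls are at (80,562) and (655,585), bail bar (352,303)–(452,310), red grip around (392,315). Side crop: corners (40,250), (345,55), (560,155), (260,370). Balls are at (340,425) and (635,197), bar (325,128)–(380,92), grip (350,162).

```bash
cat >h.py <<'E'
from workcell import manip, cams
import cv2, numpy as np
from scipy.spatial.transform import Rotation as R
from scipy.optimize import least_squares
OFF={"top":(225,98),"side":(188,108)}
def full(n,p): p=np.asarray(p,float); return (p+.5)/6-.5+np.array(OFF[n])
def ray(n,uv):
    c=cams.camera_params(n); d=np.array([(uv[0]-c["cx"])/c["fx"],-(uv[1]-c["cy"])/c["fy"],-1.])
    return np.array(c["xyz"]),R.from_quat(c["rotation"]).apply(d)
def plane(n,uv,z): o,d=ray(n,uv); return o+d*(z-o[2])/d[2]
def proj(n,P):
    c=cams.camera_params(n); q=R.from_quat(c["rotation"]).inv().apply(np.asarray(P)-c["xyz"])
    q=np.atleast_2d(q); return np.c_[c["cx"]-c["fx"]*q[:,0]/q[:,2],c["cy"]+c["fy"]*q[:,1]/q[:,2]]
def tri(a,b):
    (o1,d1),(o2,d2)=ray("top",a),ray("side",b)
    s=np.linalg.lstsq(np.c_[d1,-d2],o2-o1,rcond=None)[0]
    p,q=o1+s[0]*d1,o2+s[1]*d2; return (p+q)/2,np.linalg.norm(p-q)
def tocase(pose,P): # pose x,y,yaw
    return R.from_euler("z",-pose[2]).apply(np.asarray(P)-[pose[0],pose[1],0])
def toworld(pose,P): return R.from_euler("z",pose[2]).apply(np.asarray(P))+[pose[0],pose[1],0]
E
python3 - <<'E'
from h import *
M=np.array([[.1,.15,.18],[.1,-.15,.18],[-.1,-.15,.18],[-.1,.15,.18]])
T=full("top",[(88,50),(688,82),(670,468),(78,440)]); S=full("side",[(40,250),(345,55),(560,155),(260,370)])
for n,C in(("top",T),("side",S)): print(n,[plane(n,u,.18)[:2].round(4) for u in C])
for use in("t","s","ts"):
    f=lambda p:np.r_[(proj("top",toworld(p,M))-T).ravel()*("t" in use),(proj("side",toworld(p,M[[0,1,2,3]])) -S).ravel()*("s" in use)]
    r=least_squares(f,[.55,0,0]); print(use,r.x.round(4),np.abs(r.fun).max())
p=r.x
np.save("pose.npy",p)
for k,a,b in(("ballL",(80,562),(340,425)),("ballR",(655,585),(635,197)),("barL",(352,303),(325,128)),("barR",(452,310),(380,92)),("red",(392,315),(350,162))):
    P,e=tri(full("top",a),full("side",b)); print(k,P.round(4),tocase(p,P).round(4),round(e,4))
E
```

```text
top [array([0.7542, 0.0482]), array([ 0.7406, -0.2609]), array([ 0.5399, -0.2484]), array([0.5523, 0.0518])]
side [array([0.7486, 0.0427]), array([ 0.7331, -0.2515]), array([ 0.5387, -0.2409]), array([0.5559, 0.0501])]
t [ 0.6467 -0.1023 -0.0418] 1.5601094086901526
s [ 0.6449 -0.101  -0.0498] 0.9482690087789365
ts [ 0.6463 -0.1021 -0.044 ] 1.5803110316886944
ballL [0.4921 0.0511 0.1695] [-0.1608  0.1463  0.1695] 0.0017
ballR [ 0.4804 -0.2431  0.1689] [-0.1595 -0.1482  0.1689] 0.0021
barL [ 0.6051 -0.0787  0.265 ] [-0.0422  0.0216  0.265 ] 0.0003
barR [ 0.6004 -0.1261  0.2681] [-0.0448 -0.0259  0.2681] 0.0023
red [ 0.6074 -0.1026  0.2247] [-0.0388 -0.0022  0.2247] 0.0014
```

```bash
cat >>h.py <<'E'
POSE=np.array([.6463,-.1021,-.042])
def st():
    o=manip.get_obs(); r=R.from_quat(o["ee_rot"]); P=o["position"]
    print("t",round(o["clock"],2),"case mm",(tocase(POSE,P)*1e3).round(1),"F",R.from_euler("z",-POSE[2]).apply(o["ft_force"]).round(1),"yaw",np.degrees(np.arctan2(*r.apply([1,0,0])[[1,0]])).round(2),"tilt",r.apply([0,0,1]).round(4),"w",round(o["grip_width"],2))
    return P,r
def go(*t):
    P,r=st()
    for q in t: print(q,"shift",r.inv().apply(toworld(POSE,np.array(q)/1e3)-P).round(4))
E
python3 -c "
from h import *
go((-205,0,205),(-205,0,150))"
```

```text
t 0.1 case mm [-420.2 -506.   203.8] F [-0.8 -0.8  0.2] yaw -70.81 tilt [-4.0e-04  1.1e-03 -1.0e+00] w 1.0
(-205, 0, 205) shift [-0.3913 -0.3863 -0.0007]
(-205, 0, 150) shift [-0.3912 -0.3863  0.0543]
```

Emit:
move_arm(moves=[[0,0,21.6,-0.391,-0.386,0,0],[0,0,21.6,-0.391,-0.386,0,0],[0,0,21.6,-0.391,-0.386,0,0],[0,0,21.6,-0.391,-0.386,0,0],[0,0,21.6,-0.391,-0.386,0,0],[0,0,21.6,-0.391,-0.386,0,0],[0,0,21.6,-0.391,-0.386,0,0],[0,0,21.6,-0.391,-0.386,0,0],[0,0,21.6,-0.391,-0.386,0,0],[0,0,21.6,-0.391,-0.386,0,0]], grip_force=40)

```text
clock: 1.1
position: [0.4205, -0.1369, 0.2045]
ee_rot: [-0.692, 0.722, -0.0, -0.0]
ft_force: [1.7, -1.3, -0.2]
grip_width: 0.004
```

```bash
python3 -c "
from h import *
go((-205,0,205),(-205,0,150))"
```

```text
t 1.1 case mm [-224.2  -44.2  204.5] F [ 1.7 -1.2 -0.2] yaw -92.43 tilt [ 0.e+00 -4.e-04 -1.e+00] w 0.0
(-205, 0, 205) shift [-0.0442 -0.0192 -0.0005]
(-205, 0, 150) shift [-0.0442 -0.0192  0.0545]
```

Emit:
move_arm(moves=[[0,0,0,0,0,0,0],[0,0,0,0,0,0,0],[0,0,0,0,0,0,0]])

```text
clock: 1.4
position: [0.4197, -0.1398, 0.2043]
ee_rot: [-0.691, 0.722, 0.0, -0.0]
ft_force: [-0.2, 0.1, -0.1]
grip_width: -0.004
```

```bash
python3 -c "
from h import *
go((-195,0,205),(-195,0,150))"
```

```text
t 1.4 case mm [-224.8  -47.2  204.3] F [-0.2  0.1 -0.1] yaw -92.5 tilt [-6.e-04 -1.e-04 -1.e+00] w -0.0
(-195, 0, 205) shift [-0.0473 -0.0298 -0.0008]
(-195, 0, 150) shift [-0.0473 -0.0298  0.0542]
```

Emit:
move_arm(moves=[[0,0,0,-0.047,-0.03,0,0],[0,0,0,-0.047,-0.03,0.02,0],[0,0,0,-0.047,-0.03,0.054,0],[0,0,0,-0.047,-0.03,0.054,0],[0,0,0,-0.047,-0.034,0.054,0],[0,0,0,-0.047,-0.038,0.054,0],[0,0,0,-0.047,-0.042,0.054,0],[0,0,0,-0.047,-0.045,0.054,0],[0,0,0,-0.047,-0.048,0.054,0]])

```text
clock: 2.3
position: [0.4707, -0.094, 0.151]
ee_rot: [-0.692, 0.722, -0.0, 0.0]
ft_force: [-0.7, -0.1, 0.6]
grip_width: 0.002
```

```bash
python3 -c "
from h import *
go((-160,0,150))
for n,(x,y) in OFF.items(): cv2.imwrite(f'pics/n_{n}.png',cv2.resize(cams.camera(n)[y-30:y+100,x:x+130,::-1],None,fx=3,fy=3,interpolation=cv2.INTER_CUBIC))
cv2.imwrite('pics/n1.png',np.hstack([cv2.imread('pics/n_top.png'),cv2.imread('pics/n_side.png')]))"
```

```text
t 2.3 case mm [-175.7    0.7  151. ] F [-0.7 -0.1  0.6] yaw -92.43 tilt [ 8.e-04 -3.e-04 -1.e+00] w 0.0
(-160, 0, 150) shift [ 0.0007 -0.0157  0.001 ]
```

View pics/n1.png

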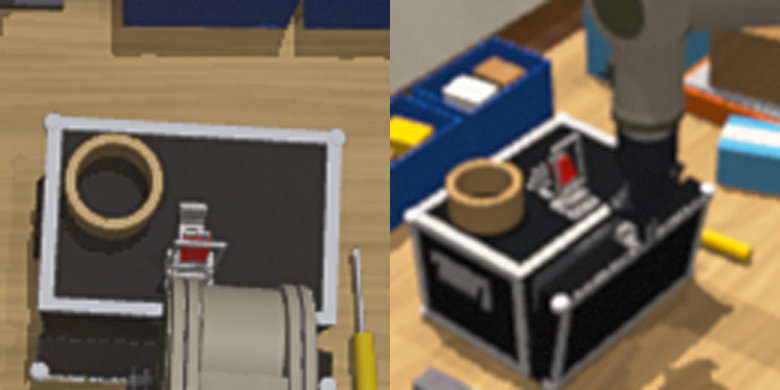

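Cover still ajar, the hand stands right at the keeper (627,235 in the side half), and the bail is still upright. I'll check where the tip projects, then push.

Emit:
move_arm(moves=[[0,0,0,0,-0.002,0,0],[0,0,0,0,-0.004,0,0],[0,0,0,0,-0.006,0,0],[0,0,0,0,-0.006,0,0]])

```text
clock: 2.8
position: [0.4764, -0.0941, 0.1505]
ee_rot: [-0.692, 0.722, -0.0, 0.0]
ft_force: [0.6, -0.2, 0.0]
grip_width: 0.001
```

```bash
python3 -c "
from h import *
P,r=st()
o=OFF['side'];print([((proj('side',P+[0,0,d])[0]-[o[0],o[1]-30])*3+[390,0]).round() for d in (0,.05,.1)])"
```

```text
t 2.8 case mm [-170.1    0.9  150.5] F [ 0.6 -0.2  0. ] yaw -92.41 tilt [ 1.e-04  0.e+00 -1.e+00] w 0.0
[array([642., 256.]), array([642., 225.]), array([642., 192.])]
```

Emit:
move_arm(moves=[[0,0,0,0,-0.0015,0,0],[0,0,0,0,-0.003,0,0],[0,0,0,0,-0.0045,0,0],[0,0,0,0,-0.006,0,0],[0,0,0,0,-0.0075,0,0]])

```text
clock: 3.3
position: [0.4838, -0.0945, 0.1505]
ee_rot: [-0.692, 0.722, -0.0, -0.0]
ft_force: [0.4, -0.3, 0.6]
grip_width: -0.001
```

```bash
python3 -c "
from h import *
st()"
```

```text
t 3.3 case mm [-162.7    0.8  150.5] F [ 0.4 -0.3  0.6] yaw -92.42 tilt [ 1.e-04 -1.e-04 -1.e+00] w -0.0
```

Emit:
move_arm(moves=[[0,0,0,0,-0.0015,0,0],[0,0,0,0,-0.003,0,0],[0,0,0,0,-0.0045,0,0],[0,0,0,0,-0.006,0,0]])

```text
clock: 3.7
position: [0.4898, -0.0947, 0.1505]
ee_rot: [-0.692, 0.722, -0.0, 0.0]
ft_force: [-0.4, -0.6, -0.3]
grip_width: 0.001
```

```bash
python3 -c "
from h import *
st()"
```

```text
t 3.7 case mm [-156.7    0.8  150.5] F [-0.4 -0.7 -0.3] yaw -92.42 tilt [ 1.e-04 -1.e-04 -1.e+00] w 0.0
```

```bash
cat >>h.py <<'E'
BALL={"top":(238,191),"side":(244,178)}
def ball(show=True):
    out={}
    for n,(u,v) in BALL.items():
        a=cv2.imread(f"pics/{n}0.png")[v-4:v+5,u-4:u+5]; im=np.ascontiguousarray(cams.camera(n)[v-14:v+15,u-14:u+15,::-1])
        a,im=[cv2.resize(q,None,fx=4,fy=4,interpolation=cv2.INTER_CUBIC) for q in(a,im)]
        m=cv2.matchTemplate(im,a,cv2.TM_CCOEFF_NORMED); _,s,_,l=cv2.minMaxLoc(m); out[n]=(np.array(l)/4-10,round(s,2))
    c={n:full(n,p)+out[n][0] for n,p in(("top",(80,562)),("side",(340,425)))}
    P,e=tri(c["top"],c["side"]); q=tocase(POSE,P)*1e3
    print("ball",out,q.round(1),round(e,4),"cover rel angle",np.arctan2(-(q[0]+100),q[2]-12).round(4))
E
python3 -c "
from h import *
ball(); st(); cv2.imwrite('pics/n2.png',cv2.resize(cams.camera('side')[130:210,200:330,::-1],None,fx=6,fy=6,interpolation=cv2.INTER_CUBIC))"
```

```text
ball {'top': (array([0., 0.]), 1.0), 'side': (array([0., 0.]), 1.0)} [-160.5  146.6  169.5] 0.0017 cover rel angle 0.3668
t 3.8 case mm [-156.7    0.8  150.5] F [-0.1  0.1  0.3] yaw -92.41 tilt [ 1.e-04  0.e+00 -1.e+00] w -0.0
```

View pics/n2.png

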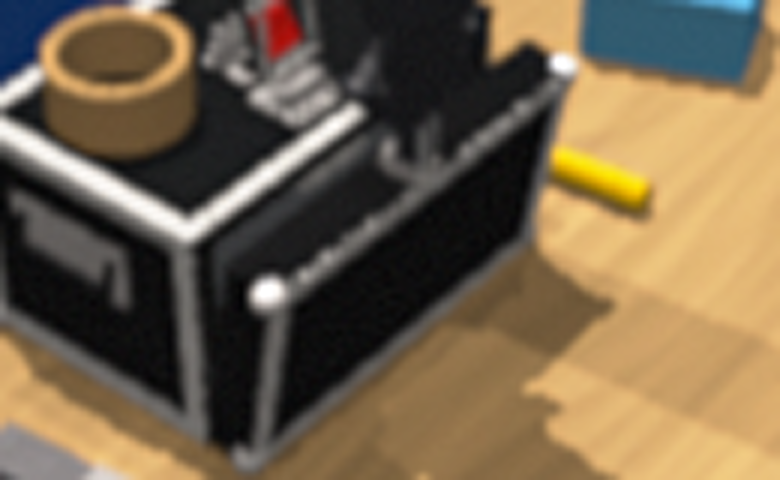

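The picture is ambiguous: the finger is black on black near (430,180), and the ball hasn't moved. I'll brighten it, with the projected tip and edge marked.

```bash
python3 - <<'E'
from h import *
P,r=st()
im=cams.camera('side')[:,:,::-1]; im0=cv2.imread('pics/side0.png')
def cr(i):
    i=i[118:198,235:295]; i=(255*(i/255.)**.45).astype(np.uint8); return cv2.resize(i,None,fx=6.5,fy=6.5,interpolation=cv2.INTER_CUBIC)
a,b=cr(im),cr(im0)
def mark(i,W,c):
    u=((proj('side',W)[0]-[235,118]+.5)*6.5).astype(int); cv2.circle(i,tuple(int(t) for t in u),3,c,-1); print(u)
mark(a,P,(0,0,255))
for e in (a,b):
    mark(e,toworld(POSE,[-.1615,0,.173]),(0,255,0))
cv2.imwrite('pics/n3.png',np.hstack([a,b]))
E
```

```text
t 3.85 case mm [-156.8    0.8  150.5] F [0.1 0.4 0.1] yaw -92.42 tilt [-0.  0. -1.] w 0.0
[225 289]
[232 262]
[232 262]
```

View pics/n3.png

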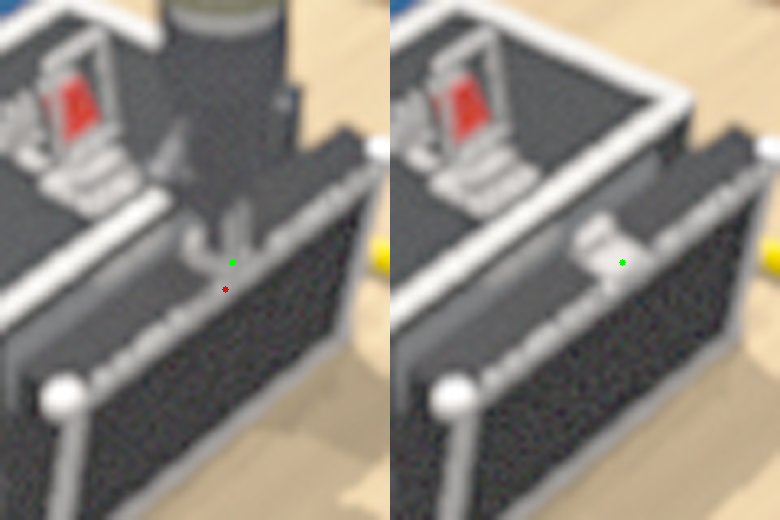

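```bash
python3 - <<'E'
from h import *
im=cams.camera('side')[:,:,::-1].astype(int); im0=cv2.imread('pics/side0.png').astype(int)
g=im.sum(2)//3; g0=im0.sum(2)//3
print("cols",list(range(262,282)))
for v in range(148,172): print(v,' '.join(f"{g[v,u]:3d}{'*' if abs(im[v,u]-im0[v,u]).max()>6 else ' '}" for u in range(262,282)),'|',' '.join(f"{g0[v,u]:3d}" for u in range(262,282)))
P,r=st(); print(proj('side',[P,toworld(POSE,[-.168,0,.1505]),P+[0,0,.023]]).round(1))
E
```

```text
cols [262, 263, 264, 265, 266, 267, 268, 269, 270, 271, 272, 273, 274, 275, 276, 277, 278, 279, 280, 281]
148  21*  22*  24   22*  23*  21*  20*  20*  24*  29*  35   28   24*  27   26   26   27   26   25   23  | 106  53  26  30  42  52  55  53  51  42  34  31  29  28  29  29  29  29  29  25
149  22*  22*  23*  21*  24*  24*  23*  21*  29*  44*  50*  40*  30   25   27   29   27   24   23   33  |  41  28  36  45  50  51  49  48  39  31  30  28  29  30  27  27  29  26  25  36
150  29   37   32*  30*  24*  22*  21*  27*  41*  52*  59*  45*  31   25   29   26   25   26   36   71  |  26  40  48  52  63  75  64  43  29  28  28  28  28  27  27  28  25  25  37  74
151  44   50   48   40*  28*  21*  24*  43*  61*  60*  62*  44*  28   27   26   24   26   38   70  107  |  40  48  52  71 114 141 114  62  29  26  27  29  29  29  26  27  27  38  71 111
152  54   60   67*  61*  40*  21*  27*  53*  74*  67*  61*  45*  25   23   24   26   37*  66   97  115  |  51  55  78 119 169 186 147  82  34  24  27  27  29  29  25  32  52  70  97 117
153  55   70  103*  94*  55*  23*  28*  54*  76*  68*  61*  42* 
[... 2921 characters left out ...]
 44   24   12   11   12   12   14   13   13   12   13   11   13   11   15   15   11   13   13  |  63  40  22   9   9   9   9  13  12   9  12  12  10  14  11  11  14  12  10  10
170  35   16   10   11   13   14*  13   13   13   13   14   16*  12   11   13   12   11   13   12   12  |  33  16   9   9  10   8  14  12  13  10  12   8  14  13   9  11  10   9  11  13
171  12    9   12   12   11   12   11   15   13   13   11   10   11   13   11   12   14   15   12   11  |  10   8  12  10  12  10  14  10  10  14  13  11   9  14  12  10  10  11  10  10
t 3.95 case mm [-156.9    0.8  150.5] F [-0.7 -0.1  0.5] yaw -92.41 tilt [-0.e+00 -1.e-04 -1.e+00] w -0.0
[[269.2 162.1]
 [271.6 163.1]
 [269.2 157.4]]
```

Emit:
move_arm(moves=[[0,0,0,0,0.015,-0.005,0],[0,0,0,0,0.045,-0.005,0],[0,0,0,0,0.045,-0.005,0],[0,0,0,0,0.045,0.03,0],[0,0,0,0,0.045,0.03,0]])

```text
clock: 4.45
position: [0.4426, -0.0926, 0.1178]
ee_rot: [-0.692, 0.722, 0.002, -0.001]
ft_force: [-0.0, -0.6, -0.5]
grip_width: -0.0
```

```bash
python3 - <<'E'
from h import *
P,r=st(); im=cams.camera('side')[:,:,::-1]; t=cams.camera('top')[:,:,::-1]
def cr(n,i):
    u,v=proj(n,P)[0]; x,y=int(u)-32,int(v)-50; c=i[y:y+80,x:x+65]; c=(255*(c/255.)**.5).astype(np.uint8); c=cv2.resize(c,None,fx=6,fy=6,interpolation=cv2.INTER_CUBIC)
    for d,col in((0,(0,0,255)),(.05,(0,255,0))):
        q=((proj(n,P+[0,0,d])[0]-[x,y]+.5)*6).astype(int); cv2.circle(c,tuple(map(int,q)),3,col,-1)
    return c
cv2.imwrite('pics/n4.png',np.hstack([cr('side',im),cr('top',t)]))
E
```

```text
t 4.45 case mm [-203.9    0.9  117.8] F [-0.  -0.6 -0.5] yaw -92.42 tilt [-0.0046  0.0011 -1.    ] w -0.0
```

View pics/n4.png

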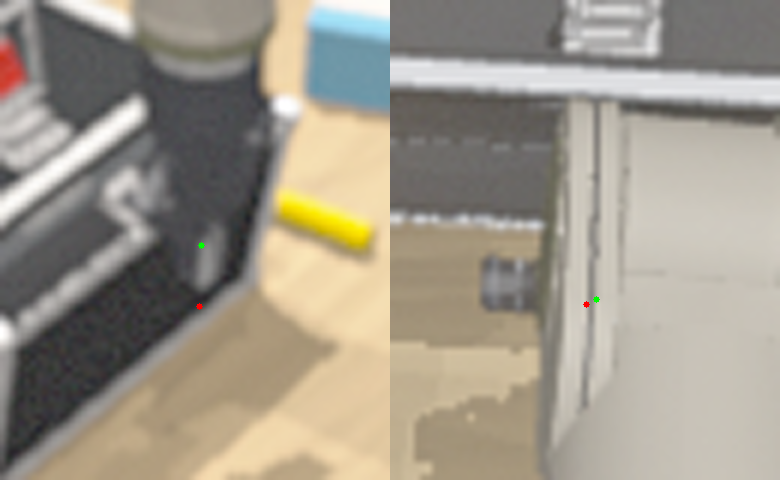

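The hand now stands in front of the cover. The visible fingertip ends near (205,290), 15–25 mm higher than the reported TCP at (199,306), which explains the missing contact. I'll push from here with the lower tip.

Emit:
move_arm(moves=[[0,0,0,0,-0.01,0,0],[0,0,0,0,-0.02,0,0],[0,0,0,0,-0.025,0,0],[0,0,0,0,-0.028,0,0],[0,0,0,0,-0.03,0,0],[0,0,0,0,-0.032,0,0],[0,0,0,0,-0.034,0,0],[0,0,0,0,-0.036,0,0],[0,0,0,0,-0.038,0,0]])

```text
clock: 5.45
position: [0.4827, -0.0945, 0.1206]
ee_rot: [-0.692, 0.722, 0.0, -0.0]
ft_force: [-4.6, 0.6, 3.4]
grip_width: 0.002
```

```bash
python3 -c "
from h import *
st();ball()"
```

```text
t 5.45 case mm [-163.7    0.8  120.6] F [-4.6  0.4  3.4] yaw -92.42 tilt [-3.e-04 -1.e-04 -1.e+00] w 0.0
ball {'top': (array([ 0.25, -5.25]), 0.97), 'side': (array([-3.25, -2.75]), 0.99)} [-145.   146.5  174. ] 0.0015 cover rel angle 0.2708
```

Emit:
move_arm(moves=[[0,0,0,0,-0.0005,0,0],[0,0,0,0,-0.001,0,0],[0,0,0,0,-0.001,0,0]])

```text
clock: 5.85
position: [0.4836, -0.0945, 0.1206]
ee_rot: [-0.692, 0.722, -0.0, -0.0]
ft_force: [-4.3, -0.7, 3.5]
grip_width: -0.003
```

Emit:
move_arm(moves=[[0,0,0,0,-0.0005,0,0],[0,0,0,0,-0.001,0,0],[0,0,0,0,-0.001,0,0]])

```text
clock: 6.15
position: [0.4847, -0.0945, 0.1205]
ee_rot: [-0.692, 0.722, -0.0, 0.0]
ft_force: [-4.3, -0.5, 1.7]
grip_width: -0.001
```

Emit:
move_arm(moves=[[0,0,0,0,-0.0005,0,0],[0,0,0,0,-0.001,0,0],[0,0,0,0,-0.001,0,0]])

```text
clock: 6.45
position: [0.4858, -0.0945, 0.1205]
ee_rot: [-0.692, 0.722, -0.0, 0.0]
ft_force: [-3.8, -0.2, 3.2]
grip_width: -0.005
```

```bash
python3 -c "
from h import *
st();ball()"
```

```text
t 6.45 case mm [-160.7    0.8  120.5] F [-3.8 -0.3  3.2] yaw -92.42 tilt [ 2.e-04 -0.e+00 -1.e+00] w -0.01
ball {'top': (array([ 0.25, -6.25]), 0.98), 'side': (array([-3.75, -3.5 ]), 0.99)} [-142.3  146.4  176.1] 0.0011 cover rel angle 0.2525
```

Constant about 4 N, so only friction and no seal yet. Continuing.

Emit:
move_arm(moves=[[0,0,0,0,-0.0005,0,0],[0,0,0,0,-0.001,0,0],[0,0,0,0,-0.001,0,0]])

```text
clock: 6.85
position: [0.4867, -0.0946, 0.1205]
ee_rot: [-0.692, 0.722, -0.0, 0.0]
ft_force: [-4.4, 1.1, 3.3]
grip_width: 0.001
```

Emit:
move_arm(moves=[[0,0,0,0,-0.0005,0,0],[0,0,0,0,-0.0007,0,0],[0,0,0,0,-0.0007,0,0]])

```text
clock: 7.15
position: [0.4874, -0.0946, 0.1205]
ee_rot: [-0.692, 0.722, -0.0, 0.0]
ft_force: [-3.6, 0.4, 2.9]
grip_width: 0.002
```

Emit:
move_arm(moves=[[0,0,0,0,-0.0005,0,0],[0,0,0,0,-0.001,0,0],[0,0,0,0,-0.001,0,0]])

```text
clock: 7.45
position: [0.4885, -0.0947, 0.1205]
ee_rot: [-0.692, 0.722, -0.0, 0.0]
ft_force: [-4.0, 0.0, 2.1]
grip_width: -0.001
```

Emit:
move_arm(moves=[[0,0,0,0,-0.0005,0,0],[0,0,0,0,-0.0007,0,0],[0,0,0,0,-0.0007,0,0]])

```text
clock: 7.75
position: [0.4891, -0.0947, 0.1205]
ee_rot: [-0.692, 0.722, -0.0, 0.0]
ft_force: [-3.5, -0.1, 2.9]
grip_width: -0.001
```

```bash
python3 -c "
from h import *
st();ball()"
```

```text
t 7.75 case mm [-157.4    0.8  120.5] F [-3.5 -0.3  2.9] yaw -92.41 tilt [ 1.e-04 -1.e-04 -1.e+00] w -0.0
ball {'top': (array([ 0.25, -7.5 ]), 0.96), 'side': (array([-4.25, -4.  ]), 0.99)} [-139.   146.2  176.7] 0.0 cover rel angle 0.2328
```

Emit:
move_arm(moves=[[0,0,0,0,-0.0004,0,0],[0,0,0,0,-0.0008,0,0],[0,0,0,0,-0.0008,0,0]])

```text
clock: 8.15
position: [0.4899, -0.0947, 0.1206]
ee_rot: [-0.692, 0.722, -0.0, 0.0]
ft_force: [-4.0, -0.5, 3.0]
grip_width: 0.005
```

Emit:
move_arm(moves=[[0,0,0,0,-0.0003,0,0],[0,0,0,0,-0.0006,0,0],[0,0,0,0,-0.0006,0,0]])

```text
clock: 8.45
position: [0.4905, -0.0947, 0.1205]
ee_rot: [-0.692, 0.722, -0.0, 0.0]
ft_force: [-3.7, -0.3, 3.5]
grip_width: -0.0
```

Emit:
move_arm(moves=[[0,0,0,0,-0.0003,0,0],[0,0,0,0,-0.0006,0,0],[0,0,0,0,-0.0006,0,0]])

```text
clock: 8.75
position: [0.4911, -0.0948, 0.1205]
ee_rot: [-0.692, 0.722, -0.0, 0.0]
ft_force: [-4.9, 0.2, 3.8]
grip_width: -0.002
```

```bash
python3 -c "
from h import *
st();ball()"
```

```text
t 8.75 case mm [-155.4    0.8  120.5] F [-4.9  0.   3.8] yaw -92.41 tilt [ 1.e-04 -0.e+00 -1.e+00] w -0.0
ball {'top': (array([ 0.5, -8. ]), 0.96), 'side': (array([-5.  , -4.25]), 1.0)} [-136.7  146.2  176.4] 0.0019 cover rel angle 0.2195
```

Emit:
move_arm(moves=[[0,0,0,0,-0.0003,0,0],[0,0,0,0,-0.0006,0,0],[0,0,0,0,-0.0006,0,0]])

```text
clock: 9.15
position: [0.4913, -0.0948, 0.1205]
ee_rot: [-0.692, 0.722, 0.0, -0.0]
ft_force: [-6.4, -0.2, 5.1]
grip_width: 0.002
```

Emit:
move_arm(moves=[[0,0,0,0,-0.0003,0,0],[0,0,0,0,-0.0006,0,0],[0,0,0,0,-0.0006,0,0]])

```text
clock: 9.45
position: [0.4915, -0.0949, 0.1205]
ee_rot: [-0.692, 0.722, 0.0, -0.001]
ft_force: [-9.9, 1.0, 8.3]
grip_width: 0.002
```

Emit:
move_arm(moves=[[0,0,0,0,-0.0003,0,0],[0,0,0,0,-0.0006,0,0],[0,0,0,0,-0.0006,0,0]])

```text
clock: 9.75
position: [0.4916, -0.0949, 0.1205]
ee_rot: [-0.692, 0.722, 0.001, -0.001]
ft_force: [-11.7, 0.8, 10.0]
grip_width: 0.001
```

The seal is met at about 12 N. Now I'll retreat, then touch the free area of the case top gently to calibrate the true tip height.

Emit:
move_arm(moves=[[0,0,0,0,0.01,0,0],[0,0,0,0,0.04,0,0],[0,0,0,0.04,0.04,-0.04,0],[0,0,0,0.07,0.04,-0.08,0],[0,0,0,0.09,0.03,-0.11,0],[0,0,0,0.09,-0.02,-0.11,0],[0,0,0,0.09,-0.07,-0.11,0],[0,0,0,0.09,-0.12,-0.11,0],[0,0,0,0.09,-0.135,-0.11,0],[0,0,0,0.09,-0.135,-0.11,0]])

```text
clock: 10.75
position: [0.6256, -0.1895, 0.2287]
ee_rot: [-0.693, 0.721, 0.001, 0.001]
ft_force: [-0.3, 0.1, -0.5]
grip_width: -0.001
```

```bash
python3 -c "
from h import *
st();ball()"
```

```text
t 10.75 case mm [-17.  -88.1 228.7] F [-0.3  0.1 -0.5] yaw -92.32 tilt [-3.0e-04  2.2e-03 -1.0e+00] w -0.0
ball {'top': (array([ 0.25, -8.25]), 0.96), 'side': (array([-5.  , -4.25]), 0.99)} [-136.4  146.6  176.6] 0.0009 cover rel angle 0.2175
```

Emit:
move_arm(moves=[[0,0,0,0,0,0.038,0],[0,0,0,0,0,0.042,0],[0,0,0,0,0,0.045,0],[0,0,0,0,0,0.048,0],[0,0,0,0,0,0.05,0]])

```text
clock: 11.35
position: [0.6243, -0.1907, 0.1819]
ee_rot: [-0.692, 0.722, -0.001, 0.0]
ft_force: [0.3, -0.6, -0.4]
grip_width: -0.004
```

Emit:
move_arm(moves=[[0,0,0,0,0,0.002,0],[0,0,0,0,0,0.004,0],[0,0,0,0,0,0.006,0],[0,0,0,0,0,0.008,0]])

```text
clock: 11.75
position: [0.624, -0.1905, 0.1724]
ee_rot: [-0.692, 0.722, -0.0, 0.0]
ft_force: [0.0, -0.2, -0.5]
grip_width: 0.0
```

Emit:
move_arm(moves=[[0,0,0,0,0,0.0015,0],[0,0,0,0,0,0.003,0],[0,0,0,0,0,0.0045,0]])

```text
clock: 12.05
position: [0.6239, -0.1905, 0.1679]
ee_rot: [-0.692, 0.722, -0.0, -0.0]
ft_force: [0.1, 0.5, 0.3]
grip_width: 0.001
```

Emit:
move_arm(moves=[[0,0,0,0,0,0.0015,0],[0,0,0,0,0,0.003,0],[0,0,0,0,0,0.0045,0]])

```text
clock: 12.35
position: [0.6239, -0.1904, 0.1634]
ee_rot: [-0.692, 0.722, -0.0, 0.0]
ft_force: [-0.2, -0.1, 0.1]
grip_width: 0.001
```

Emit:
move_arm(moves=[[0,0,0,0,0,0.0015,0],[0,0,0,0,0,0.003,0]])

```text
clock: 12.55
position: [0.624, -0.1904, 0.1604]
ee_rot: [-0.692, 0.722, -0.0, 0.0]
ft_force: [0.4, -1.0, 0.3]
grip_width: 0.0
```

Emit:
move_arm(moves=[[0,0,0,0,0,0.001,0],[0,0,0,0,0,0.002,0]])

```text
clock: 12.75
position: [0.6239, -0.1905, 0.1585]
ee_rot: [-0.692, 0.722, -0.0, -0.0]
ft_force: [0.4, 0.1, 0.1]
grip_width: 0.005
```

Emit:
move_arm(moves=[[0,0,0,0,0,0.001,0],[0,0,0,0,0,0.002,0]])

```text
clock: 12.95
position: [0.624, -0.1905, 0.1565]
ee_rot: [-0.692, 0.722, -0.0, 0.0]
ft_force: [0.2, -0.0, -0.1]
grip_width: 0.001
```

Emit:
move_arm(moves=[[0,0,0,0,0,0.001,0],[0,0,0,0,0,0.002,0]])

```text
clock: 13.15
position: [0.6239, -0.1905, 0.1545]
ee_rot: [-0.692, 0.722, -0.0, -0.0]
ft_force: [0.4, -0.2, -0.3]
grip_width: 0.001
```

```bash
python3 - <<'E'
from h import *
P,r=st(); im=cams.camera('side')[:,:,::-1]
n='side';u,v=proj(n,P)[0]; x,y=int(u)-40,int(v)-55; c=im[y:y+85,x:x+80]; c=(255*(c/255.)**.5).astype(np.uint8); c=cv2.resize(c,None,fx=7,fy=7,interpolation=cv2.INTER_CUBIC)
for d,col in((0,(0,0,255)),(.025,(0,255,0)),(.05,(255,255,0))):
    q=((proj(n,P+[0,0,d])[0]-[x,y]+.5)*7).astype(int); cv2.circle(c,tuple(map(int,q)),2,col,-1); print(q)
cv2.imwrite('pics/n5.png',c)
E
```

```text
t 13.15 case mm [-18.6 -89.2 154.5] F [ 0.4 -0.2 -0.3] yaw -92.42 tilt [ 0.e+00 -1.e-04 -1.e+00] w 0.0
[288 390]
[287 354]
[286 318]
```

View pics/n5.png

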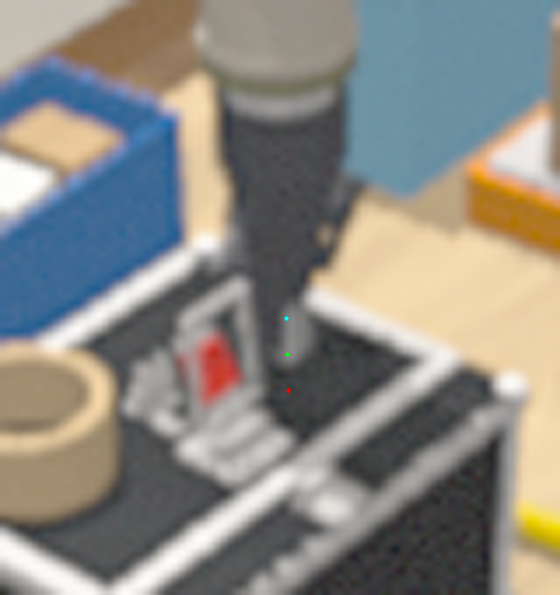

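Finger over the case top at the right, tip near (292,362) with its bottom about 25 mm above the reported TCP. Lever and bail are unchanged. Continuing the touch.

Emit:
move_arm(moves=[[0,0,0,0,0,0.0007,0],[0,0,0,0,0,0.0014,0]])

```text
clock: 13.4
position: [0.624, -0.1905, 0.1534]
ee_rot: [-0.692, 0.722, -0.0, 0.0]
ft_force: [-1.3, 0.5, 6.3]
grip_width: 0.001
```

Emit:
move_arm(moves=[[0,0,0,0,0,0.0007,0],[0,0,0,0,0,0.0014,0]])

```text
clock: 13.6
position: [0.624, -0.1905, 0.1533]
ee_rot: [-0.692, 0.722, -0.0, 0.0]
ft_force: [-7.7, 1.5, 14.5]
grip_width: -0.0
```

Emit:
move_arm(moves=[[0,0,0,0,0,0.0007,0],[0,0,0,0,0,0.0014,0]])

```text
clock: 13.8
position: [0.6241, -0.1905, 0.1533]
ee_rot: [-0.692, 0.722, -0.001, 0.0]
ft_force: [-11.9, 2.3, 24.3]
grip_width: 0.002
```

Emit:
move_arm(moves=[[0,0,0,0,0,-0.02,0],[0,0,0,0,0,-0.055,0],[0,0,0,0,-0.0205,-0.055,0],[0,0,0,-0.04,-0.0205,-0.055,0],[0,0,0,-0.07,-0.0205,-0.055,0],[0,0,0,-0.087,-0.0205,-0.055,0],[0,0,0,-0.087,-0.0205,-0.055,0],[0,0,0,-0.087,-0.0205,-0.055,0]])

```text
clock: 14.6
position: [0.648, -0.1058, 0.2053]
ee_rot: [-0.692, 0.722, -0.0, -0.0]
ft_force: [0.0, -1.2, -0.6]
grip_width: -0.002
```

```bash
python3 -c "
from h import *
st()
cv2.imwrite('pics/s6.png',cams.camera('side')[:,:,::-1])"
```

```text
t 14.6 case mm [  1.9  -3.6 205.3] F [ 0.1 -1.2 -0.6] yaw -92.46 tilt [-0.     -0.0012 -1.    ] w -0.0
```

Emit:
move_arm(moves=[[0,0,0,0,0.006,0,0],[0,0,0,0,0.012,0,0],[0,0,0,0,0.018,0,0],[0,0,0,0,0.023,0,0],[0,0,0,0,0.028,0,0],[0,0,0,0,0.033,0,0]])

```text
clock: 15.25
position: [0.6148, -0.103, 0.2056]
ee_rot: [-0.692, 0.722, -0.0, 0.0]
ft_force: [1.2, -0.6, 2.5]
grip_width: 0.005
```

```bash
python3 -c "
from h import *
st()"
```

```text
t 15.25 case mm [-31.5  -2.3 205.6] F [ 1.3 -0.6  2.5] yaw -92.42 tilt [ 5.e-04 -2.e-04 -1.e+00] w 0.0
```

Emit:
move_arm(moves=[[0,0,0,0,0.004,0,0],[0,0,0,0,0.008,0,0],[0,0,0,0,0.012,0,0],[0,0,0,0,0.015,0,0],[0,0,0,0,0.018,0,0],[0,0,0,0,0.018,0,0]])

```text
clock: 15.85
position: [0.5967, -0.1023, 0.2052]
ee_rot: [-0.692, 0.722, 0.0, -0.0]
ft_force: [0.3, 0.5, 0.8]
grip_width: 0.001
```

```bash
python3 - <<'E'
from h import *
P,r=st(); 
def cr(n,i):
    u,v=proj(n,toworld(POSE,[-.08,0,.21]))[0]; x,y=int(u)-32,int(v)-40; c=i[y:y+80,x:x+65]; c=(255*(c/255.)**.6).astype(np.uint8); return cv2.resize(c,None,fx=6,fy=6,interpolation=cv2.INTER_CUBIC)
cv2.imwrite('pics/n6.png',np.hstack([cr(n,cams.camera(n)[:,:,::-1]) for n in('side','top')]))
E
```

```text
t 15.85 case mm [-49.6  -2.3 205.2] F [0.3 0.5 0.8] yaw -92.42 tilt [-5.e-04 -2.e-04 -1.e+00] w 0.0
```

View pics/n6.png

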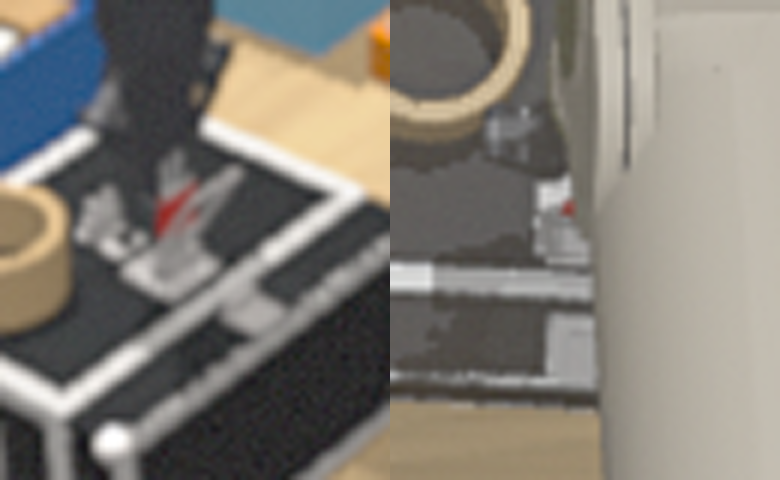

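Side view: lever near upright (red at (180,205)), bail leaning forward with its bar at about (237,168), not fallen yet. Raising the lever a little more should tip it over.

Emit:
move_arm(moves=[[0,0,0,0,0.002,0,0],[0,0,0,0,0.004,0,0],[0,0,0,0,0.005,0,0],[0,0,0,0,0.005,0,0],[0,0,0,0,0.005,0,0]])

```text
clock: 16.45
position: [0.5921, -0.102, 0.2053]
ee_rot: [-0.692, 0.722, -0.0, -0.0]
ft_force: [-0.0, -0.1, -0.4]
grip_width: -0.001
```

```bash
python3 - <<'E'
from h import *
P,r=st(); im=cams.camera('side')[:,:,::-1]; cv2.imwrite('pics/s7.png',im)
h=lambda a,b,c:toworld(POSE,np.array([a,b,c])/1e3)
px=np.array([-66.,-2,206.9])
for L in(.3,.6,.9,1.2,1.57): print(L,proj('side',h(*(px+[-67*np.cos(L),0,67*np.sin(L)]))).round(1)) 
g=im[145:172,255:290].mean(2).astype(int)
for i,row in enumerate(g): print(145+i,' '.join(f"{v:3d}" for v in row))
E
```

```text
t 16.45 case mm [-54.2  -2.2 205.3] F [-0.  -0.1 -0.4] yaw -92.42 tilt [-1.e-04 -1.e-04 -1.e+00] w -0.0
0.3 [[264.1 143. ]]
0.6 [[262.2 138.2]]
0.9 [[259.3 133.6]]
1.2 [[255.7 129.7]]
1.57 [[250.7 126.4]]
145 124 107  71  37  47  70 103 135 146 126 101  77  47  23  22  24  26  25  25  22  24  32  64 100 129 119 103  94  80  59  30  11  33  76 110
146 112  86  58  67 108 128 138 138 123  93  53  27  13  22  25  28  25  27  24  28  43  73 113 128 132 114  88  66  46  26  13   8  39  82 112
147  78  56  71 106 143 153 144 123  86  47  22  17  22  27  28  27  26  24  21  38  82 116 132 125 109  89  60  36  18  11   5   8  39  83 115
148  60  79 115 134 146 140 127 102  66  31  13  20  26  30  28  29  24  32  50  69  95 119 116 103  83  58  30  11  10  12   8  11  40  83 116
149 108 131 144 141 131 121 113  96  74  46  29  22  28  28  27  27  36  62 101 122 109 101  88  74  52  27  13  12  13  11   5  10  44  84 116
150 147 150 140 125 115 111 104  99  99  89  67  46  34  25  23  37  66  93 120 134 114  87  59  36  22  13   7  12   9  12  11  15  46  87 122
151 145 126 102  97 103 103  97
[... 2292 characters left out ...]
  10  10  12  10  11   8  15  14  14  11  13  11  11  10  13  14  13  12  11   8  12  14  15  13   9  11  19  54  88 108 130
168  34  14   8  13   9  15  12  12  15  14  11  13  14  12  11  12  14  10  16  14  11  11  11  14  13  11  14   8   9  23  50  75  93 108 136
169  15  13  11  16  11  13  14  15   7  13  13  11  13  11  13  13  12  11  12  13  14   9  14  11  13  12  13  10  22  50  76  93 105 120 145
170  11   9  11  12  14  14  12  14  11  11  15  10  11  12  14  14  13  10  14  12  10  10  10  12   9  13  11  25  51  78  92  96  99 111 135
171  12  14  13   9  13  14   8  14  14  15  11  13  11  15  11   8  15  10   9  13  13  11  14  12  10  15  36  60  78  91  93  87  84  91 111
```

Emit:
move_arm(moves=[[0,0,0,0,-0.004,-0.005,0],[0,0,0,0,-0.004,-0.027,0],[0,0,0,0,-0.004,-0.027,0],[0,0,0,0,0.015,-0.027,0],[0,0,0,0,0.028,-0.027,0],[0,0,0,0,0.038,-0.027,0],[0,0,0,0,0.047,-0.027,0],[0,0,0,0,0.052,-0.027,0],[0,0,0,0,0.052,-0.04,0]])

```text
clock: 17.4
position: [0.539, -0.0999, 0.2445]
ee_rot: [-0.692, 0.722, 0.001, -0.001]
ft_force: [0.3, 0.0, 0.0]
grip_width: -0.002
```

```bash
python3 - <<'E'
from h import *
P,r=st(); im=cams.camera('side')[:,:,::-1]; cv2.imwrite('pics/s8.png',im)
def cr(i):
    u,v=proj('side',toworld(POSE,[-.08,0,.2]))[0]; x,y=int(u)-32,int(v)-32; c=i[y:y+65,x:x+65]; c=(255*(c/255.)**.6).astype(np.uint8); return cv2.resize(c,None,fx=6,fy=6,interpolation=cv2.INTER_CUBIC)
cv2.imwrite('pics/n7.png',np.hstack([cr(cv2.imread('pics/s7.png')),cr(im)]))
E
```

```text
t 17.4 case mm [-107.3   -2.3  244.5] F [0.3 0.1 0. ] yaw -92.43 tilt [-2.5e-03  2.0e-04 -1.0e+00] w -0.0
```

View pics/n7.png

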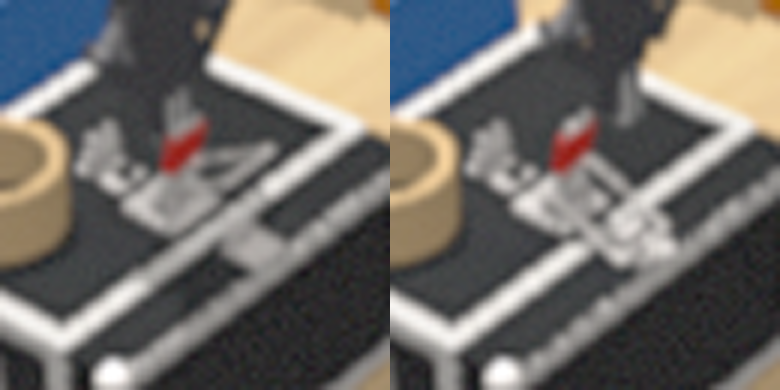

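Right panel: the bail has fallen forward over the keeper (bar at about (650,245)), with the lever upright and leaning forward (red at (575,148)). Now I'll descend in front of the lever, between the bail legs, and sweep it back.

Emit:
move_arm(moves=[[0,0,0,0,-0.01,0,0],[0,0,0,0,-0.01,0.02,0],[0,0,0,0,-0.01,0.031,0],[0,0,0,0,-0.01,0.031,0],[0,0,0,0,-0.018,0.031,0],[0,0,0,0,-0.024,0.03,0],[0,0,0,0,-0.03,0.029,0],[0,0,0,0,-0.036,0.029,0]])

```text
clock: 18.25
position: [0.577, -0.1015, 0.2168]
ee_rot: [-0.692, 0.722, -0.0, 0.0]
ft_force: [-0.7, -1.1, 0.9]
grip_width: -0.005
```

```bash
python3 -c "
from h import *
go((-56.6,-2.2,213.4),(-43,-2.2,207.1),(-32,-2.2,196.9))"
```

```text
t 18.25 case mm [-69.3  -2.3 216.8] F [-0.7 -1.1  0.9] yaw -92.42 tilt [ 6.e-04 -2.e-04 -1.e+00] w -0.01
(-56.6, -2.2, 213.4) shift [-0.0001 -0.0127  0.0034]
(-43, -2.2, 207.1) shift [-0.0001 -0.0263  0.0097]
(-32, -2.2, 196.9) shift [-0.0001 -0.0373  0.0199]
```

Emit:
move_arm(moves=[[0,0,0,0,-0.004,0.0005,0],[0,0,0,0,-0.008,0.0015,0],[0,0,0,0,-0.0125,0.0035,0],[0,0,0,0,-0.016,0.0045,0],[0,0,0,0,-0.02,0.0063,0]])

```text
clock: 18.75
position: [0.5964, -0.1022, 0.2099]
ee_rot: [-0.692, 0.722, -0.0, -0.0]
ft_force: [-0.8, -0.5, 1.1]
grip_width: 0.002
```

Emit:
move_arm(moves=[[0,0,0,0,-0.003,0.0016,0],[0,0,0,0,-0.006,0.0034,0],[0,0,0,0,-0.006,0.0034,0]])

```text
clock: 19.05
position: [0.6024, -0.1025, 0.2064]
ee_rot: [-0.692, 0.722, 0.0, 0.0]
ft_force: [-0.5, -0.2, 1.2]
grip_width: -0.001
```

```bash
python3 -c "
from h import *
go((-39,-2.2,204),(-35.5,-2.2,200.5),(-32,-2.2,196.9),(-24.4,-2.2,184)); ball()"
```

```text
t 19.05 case mm [-43.9  -2.2 206.4] F [-0.5 -0.2  1.2] yaw -92.41 tilt [ 0.e+00  1.e-04 -1.e+00] w -0.0
(-39, -2.2, 204) shift [-0.     -0.0049  0.0024]
(-35.5, -2.2, 200.5) shift [-0.     -0.0084  0.0059]
(-32, -2.2, 196.9) shift [-0.     -0.0119  0.0095]
(-24.4, -2.2, 184) shift [-0.     -0.0194  0.0224]
ball {'top': (array([ 0.25, -8.5 ]), 0.97), 'side': (array([-5. , -4.5]), 0.99)} [-135.9  146.5  177.5] 0.0003 cover rel angle 0.2139
```

Emit:
move_arm(moves=[[0,0,0,0,-0.0025,0.0012,0],[0,0,0,0,-0.005,0.0024,0],[0,0,0,0,-0.0068,0.0042,0],[0,0,0,0,-0.0085,0.006,0]])

```text
clock: 19.55
position: [0.6105, -0.1029, 0.2003]
ee_rot: [-0.692, 0.722, 0.0, -0.0]
ft_force: [-4.0, 0.1, 1.9]
grip_width: -0.001
```

Emit:
move_arm(moves=[[0,0,0,0,-0.0017,0.0018,0],[0,0,0,0,-0.0034,0.0036,0],[0,0,0,0,-0.0034,0.0036,0]])

```text
clock: 19.85
position: [0.6142, -0.103, 0.1967]
ee_rot: [-0.692, 0.722, 0.0, 0.0]
ft_force: [-4.4, 0.1, 0.4]
grip_width: -0.006
```

```bash
python3 -c "
from h import *
go((-29,-2.2,192.4),(-26.5,-2.2,188.2),(-24.4,-2.2,184)); ball()"
```

```text
t 19.85 case mm [-32.   -2.2 196.7] F [-4.4 -0.   0.4] yaw -92.42 tilt [ 0.e+00  1.e-04 -1.e+00] w -0.01
(-29, -2.2, 192.4) shift [-0.     -0.003   0.0043]
(-26.5, -2.2, 188.2) shift [-0.     -0.0055  0.0085]
(-24.4, -2.2, 184) shift [-0.     -0.0076  0.0127]
ball {'top': (array([ 0.25, -9.  ]), 0.96), 'side': (array([-5.25, -4.75]), 0.99)} [-134.6  146.4  178. ] 0.0001 cover rel angle 0.2054
```

Emit:
move_arm(moves=[[0,0,0,0,-0.0015,0.0021,0],[0,0,0,0,-0.003,0.0043,0],[0,0,0,0,-0.0042,0.0064,0],[0,0,0,0,-0.0055,0.0085,0],[0,0,0,0,-0.0055,0.0085,0]])

```text
clock: 20.45
position: [0.6201, -0.1032, 0.1884]
ee_rot: [-0.692, 0.722, -0.0, 0.0]
ft_force: [0.1, 0.4, 1.5]
grip_width: -0.002
```

```bash
python3 -c "
from h import *
go((-24.4,-2.2,184),(-22.5,-2.2,179),(-21.5,-2.2,174.5)); ball()"
```

```text
t 20.45 case mm [-26.1  -2.2 188.4] F [0.  0.4 1.5] yaw -92.42 tilt [ 0.001 -0.    -1.   ] w -0.0
(-24.4, -2.2, 184) shift [-0.     -0.0017  0.0044]
(-22.5, -2.2, 179) shift [-0.     -0.0036  0.0094]
(-21.5, -2.2, 174.5) shift [-0.     -0.0046  0.0139]
ball {'top': (array([ 0.25, -9.25]), 0.96), 'side': (array([-5.25, -4.75]), 0.98)} [-134.   146.3  177.6] 0.0005 cover rel angle 0.2026
```

Emit:
move_arm(moves=[[0,0,0,0,-0.0009,0.0022,0],[0,0,0,0,-0.0017,0.0044,0],[0,0,0,0,-0.0026,0.0069,0],[0,0,0,0,-0.0026,0.0069,0]])

```text
clock: 20.95
position: [0.622, -0.1033, 0.181]
ee_rot: [-0.692, 0.722, 0.0, -0.0]
ft_force: [-0.2, -0.3, 0.8]
grip_width: -0.002
```

```bash
python3 -c "
from h import *
st(); ball()"
```

```text
t 20.95 case mm [-24.2  -2.2 181. ] F [-0.2 -0.3  0.8] yaw -92.41 tilt [-6.e-04  2.e-04 -1.e+00] w -0.0
ball {'top': (array([ 0.5 , -9.25]), 0.96), 'side': (array([-5.5 , -4.75]), 0.99)} [-133.4  146.   177. ] 0.0008 cover rel angle 0.1996
```

Emit:
move_arm(moves=[[0,0,0,0,-0.0005,0.002,0],[0,0,0,0,-0.001,0.004,0],[0,0,0,0,-0.001,0.004,0]])

```text
clock: 21.35
position: [0.623, -0.1033, 0.1773]
ee_rot: [-0.692, 0.722, 0.0, -0.0]
ft_force: [-0.6, 0.4, 0.1]
grip_width: -0.0
```

Emit:
move_arm(moves=[[0,0,0,0,-0.0003,0.001,0],[0,0,0,0,-0.0006,0.002,0],[0,0,0,0,-0.0006,0.002,0]])

```text
clock: 21.65
position: [0.6235, -0.1033, 0.1758]
ee_rot: [-0.692, 0.722, 0.0, -0.0]
ft_force: [-3.9, 0.4, 3.9]
grip_width: 0.0
```

Emit:
move_arm(moves=[[0,0,0,0,0,0.001,0],[0,0,0,0,0,0.0015,0],[0,0,0,0,0,0.0015,0]])

```text
clock: 21.95
position: [0.6237, -0.1034, 0.1747]
ee_rot: [-0.692, 0.722, -0.0, 0.0]
ft_force: [-4.5, -0.4, 7.3]
grip_width: -0.004
```

```bash
python3 -c "
from h import *
st(); ball()"
```

```text
t 21.95 case mm [-22.5  -2.2 174.7] F [-4.5 -0.6  7.3] yaw -92.42 tilt [ 3.e-04 -3.e-04 -1.e+00] w -0.0
ball {'top': (array([ 0.25, -9.25]), 0.96), 'side': (array([-5.5 , -4.75]), 0.99)} [-133.7  146.6  177.5] 0.0004 cover rel angle 0.2006
```

Emit:
move_arm(moves=[[0,0,0,0,0,0.0007,0],[0,0,0,0,0,0.0014,0],[0,0,0,0,0,0.0014,0]])

```text
clock: 22.35
position: [0.624, -0.1034, 0.1733]
ee_rot: [-0.692, 0.722, -0.0, 0.0]
ft_force: [-2.3, 0.4, 5.5]
grip_width: -0.0
```

Emit:
move_arm(moves=[[0,0,0,0,0,0.0007,0],[0,0,0,0,0,0.0014,0],[0,0,0,0,0,0.0014,0]])

```text
clock: 22.65
position: [0.6241, -0.1034, 0.1723]
ee_rot: [-0.692, 0.722, -0.001, 0.0]
ft_force: [-2.6, 0.2, 8.1]
grip_width: -0.0
```

Emit:
move_arm(moves=[[0,0,0,0,0,0.0007,0],[0,0,0,0,0,0.001,0],[0,0,0,0,0,0.001,0]])

```text
clock: 22.95
position: [0.6243, -0.1034, 0.1716]
ee_rot: [-0.692, 0.722, -0.001, 0.0]
ft_force: [-3.5, -0.2, 10.3]
grip_width: -0.004
```

Emit:
move_arm(moves=[[0,0,0,0,0,0.0007,0],[0,0,0,0,0,0.0012,0],[0,0,0,0,0,0.0012,0]])

```text
clock: 23.25
position: [0.6244, -0.1034, 0.1708]
ee_rot: [-0.692, 0.722, -0.001, 0.001]
ft_force: [-4.4, 0.7, 11.9]
grip_width: -0.0
```

Emit:
move_arm(moves=[[0,0,0,0,0,0.0005,0],[0,0,0,0,0,0.001,0],[0,0,0,0,0,0.001,0]])

```text
clock: 23.55
position: [0.6245, -0.1034, 0.1697]
ee_rot: [-0.692, 0.722, -0.001, 0.001]
ft_force: [-2.1, -0.3, 10.4]
grip_width: -0.001
```

Emit:
move_arm(moves=[[0,0,0,0,0,0.0005,0],[0,0,0,0,0,0.001,0],[0,0,0,0,0,0.001,0]])

```text
clock: 23.85
position: [0.6246, -0.1034, 0.1692]
ee_rot: [-0.692, 0.722, -0.001, 0.001]
ft_force: [-5.3, 0.3, 13.7]
grip_width: 0.003
```

Emit:
move_arm(moves=[[0,0,0,0,0,0.0005,0],[0,0,0,0,0,0.001,0],[0,0,0,0,0,0.001,0]])

```text
clock: 24.15
position: [0.6246, -0.1034, 0.1687]
ee_rot: [-0.692, 0.722, -0.001, 0.001]
ft_force: [-6.4, 0.1, 17.6]
grip_width: 0.002
```

```bash
python3 -c "
from h import *
st();cv2.imwrite('pics/s9.png',cams.camera('side')[:,:,::-1])"
```

```text
t 24.15 case mm [-21.6  -2.2 168.7] F [-6.4 -0.1 17.6] yaw -92.42 tilt [ 3.2e-03 -9.0e-04 -1.0e+00] w 0.0
```

Emit:
move_arm(moves=[[0,0,0,0,0,-0.001,0],[0,0,0,0,0,-0.002,0],[0,0,0,0,0,-0.002,0]])

```text
clock: 24.5
position: [0.6245, -0.1034, 0.1694]
ee_rot: [-0.692, 0.722, -0.001, 0.001]
ft_force: [-1.6, 0.9, 8.8]
grip_width: 0.005
```

Emit:
move_arm(moves=[[0,0,0,0,0,-0.001,0],[0,0,0,0,0,-0.001,0]])

```text
clock: 24.7
position: [0.6243, -0.1034, 0.1696]
ee_rot: [-0.692, 0.722, -0.001, 0.0]
ft_force: [0.4, 0.0, 5.5]
grip_width: 0.003
```

Emit:
move_arm(moves=[[0,0,0,0,0,-0.001,0],[0,0,0,0,0,-0.001,0]])

```text
clock: 24.9
position: [0.6235, -0.1034, 0.1697]
ee_rot: [-0.692, 0.722, 0.0, -0.0]
ft_force: [0.6, -0.2, 1.3]
grip_width: -0.001
```

Emit:
move_arm(moves=[[0,0,0,0,0,-0.001,0],[0,0,0,0,0,-0.002,0],[0,0,0,0,0,-0.002,0]])

```text
clock: 25.2
position: [0.6237, -0.1034, 0.1721]
ee_rot: [-0.692, 0.722, 0.0, -0.0]
ft_force: [-0.4, 0.3, 0.0]
grip_width: 0.001
```

Emit:
move_arm(moves=[[0,0,0,0,0,0.001,0],[0,0,0,0,0,0.002,0],[0,0,0,0,0,0.002,0]])

```text
clock: 25.5
position: [0.6236, -0.1034, 0.1698]
ee_rot: [-0.692, 0.722, 0.0, -0.0]
ft_force: [0.1, -0.1, -0.8]
grip_width: -0.0
```

Emit:
move_arm(moves=[[0,0,0,0,0,0.0005,0],[0,0,0,0,0,0.001,0],[0,0,0,0,0,0.001,0]])

```text
clock: 25.8
position: [0.6238, -0.1034, 0.1696]
ee_rot: [-0.692, 0.722, -0.0, 0.0]
ft_force: [-2.9, -0.5, 4.7]
grip_width: 0.0
```

Emit:
move_arm(moves=[[0,0,0,0,0,-0.004,0],[-4,0,0,0,-0.0015,-0.004,0],[-4,0,0,0,-0.0015,-0.004,0],[-4,0,0,0,-0.0015,-0.002,0],[-4,0,0,0,-0.0015,-0.001,0],[-4,0,0,0,-0.0015,0,0],[-4,0,0,0,-0.0015,0,0]])

```text
clock: 26.5
position: [0.6255, -0.1033, 0.1701]
ee_rot: [-0.692, 0.721, 0.024, -0.023]
ft_force: [0.9, 1.1, 4.8]
grip_width: 0.0
```

Emit:
move_arm(moves=[[0,0,0,0,0,0.0007,0],[0,0,0,0,0,0.001,0],[0,0,0,0,0,0.001,0]])

```text
clock: 26.8
position: [0.6256, -0.1032, 0.1698]
ee_rot: [-0.692, 0.721, 0.024, -0.023]
ft_force: [-1.5, 2.1, 9.5]
grip_width: -0.0
```

```bash
python3 -c "
from h import *
st()"
```

```text
t 26.8 case mm [-20.7  -2.  169.8] F [-1.6  2.1  9.5] yaw -92.41 tilt [-0.0669  0.0025 -0.9978] w -0.0
```

Emit:
move_arm(moves=[[0,0,0,0,0,0.0007,0],[0,0,0,0,0,0.001,0],[0,0,0,0,0,0.001,0]])

```text
clock: 27.1
position: [0.6257, -0.1032, 0.1695]
ee_rot: [-0.692, 0.721, 0.024, -0.023]
ft_force: [-1.6, 0.8, 12.7]
grip_width: -0.002
```

Emit:
move_arm(moves=[[0,0,0,0,0,0.0005,0],[0,0,0,0,0,0.0008,0],[0,0,0,0,0,0.0008,0]])

```text
clock: 27.4
position: [0.6257, -0.1033, 0.169]
ee_rot: [-0.692, 0.721, 0.024, -0.023]
ft_force: [-3.2, 1.4, 15.0]
grip_width: -0.001
```

Emit:
move_arm(moves=[[0,0,0,0,0,0.0005,0],[0,0,0,0,0,0.0008,0],[0,0,0,0,0,0.0008,0]])

```text
clock: 27.7
position: [0.6258, -0.1033, 0.1685]
ee_rot: [-0.692, 0.721, 0.023, -0.023]
ft_force: [-3.6, 2.1, 16.6]
grip_width: 0.003
```

Emit:
move_arm(moves=[[0,0,0,0,0,0.0004,0],[0,0,0,0,0,0.0006,0],[0,0,0,0,0,0.0006,0]])

```text
clock: 28.0
position: [0.6258, -0.1033, 0.1682]
ee_rot: [-0.692, 0.721, 0.023, -0.023]
ft_force: [-4.9, 0.9, 18.9]
grip_width: -0.001
```

Emit:
move_arm(moves=[[0,0,0,0,0,0.0004,0],[0,0,0,0,0,0.0006,0],[0,0,0,0,0,0.0006,0]])

```text
clock: 28.3
position: [0.6258, -0.1032, 0.1681]
ee_rot: [-0.692, 0.721, 0.023, -0.023]
ft_force: [-6.4, 1.7, 22.0]
grip_width: -0.001
```

Emit:
move_arm(moves=[[0,0,0,0,0,0.0004,0],[0,0,0,0,0,0.0006,0],[0,0,0,0,0,0.0006,0]])

```text
clock: 28.6
position: [0.6259, -0.1033, 0.1681]
ee_rot: [-0.692, 0.722, 0.023, -0.023]
ft_force: [-6.5, 1.7, 25.5]
grip_width: 0.003
```

The tip is on the rigid ledge, well past the click force. Now I'll release, retreat and check.

Emit:
move_arm(moves=[[0,0,0,0,0,-0.004,0],[0,0,0,0,0,-0.01,0],[0,0,0,0,0,-0.04,0],[0,0,0,0,0,-0.09,0],[0,0,0,0,0.04,-0.12,0],[0,0,0,0.04,0.09,-0.12,0],[0,0,0,0.09,0.13,-0.12,0],[0,0,0,0.14,0.16,-0.12,0],[0,0,0,0.19,0.18,-0.12,0],[0,0,0,0.24,0.18,-0.12,0]])

```text
clock: 29.6
position: [0.4504, -0.3018, 0.2965]
ee_rot: [-0.691, 0.722, 0.024, -0.024]
ft_force: [1.3, -0.5, 0.2]
grip_width: 0.001
```

Emit:
move_arm(moves=[[0,0,0,0.05,0,0,0],[0,0,0,0.1,0,0,0],[0,0,0,0.12,0,0,0],[0,0,0,0.12,0,0,0],[0,0,0,0.12,0,0,0],[0,0,0,0.12,0,0,0]])

```text
clock: 30.2
position: [0.4482, -0.4187, 0.2957]
ee_rot: [-0.692, 0.721, 0.025, -0.024]
ft_force: [-0.3, 0.1, 0.1]
grip_width: -0.001
```

```bash
python3 - <<'E'
from h import *
st(); ball()
s=cams.camera('side')[:,:,::-1];t=cams.camera('top')[:,:,::-1]
cv2.imwrite('pics/sF.png',s)
f=lambda c:cv2.resize((255*(c/255.)**.7).astype(np.uint8),(390,480),interpolation=cv2.INTER_CUBIC)
cv2.imwrite('pics/nF.png',np.hstack([f(s[113:193,215:280]),f(t[110:200,252:325])]))
for n,i in(('side',s),('top',t)):
    d=np.abs(i.astype(int)-cv2.imread(f'pics/{n}0.png')).max(2)>60
    k,_,st_,ce=cv2.connectedComponentsWithStats(d.astype(np.uint8)); print(n,[(st_[j,4],ce[j].round()) for j in range(1,k) if st_[j,4]>15])
E
```

```text
t 30.2 case mm [-184.7 -324.6  295.7] F [-0.3  0.1  0.1] yaw -92.31 tilt [-0.0693  0.0031 -0.9976] w -0.0
ball {'top': (array([ 0.5 , -9.25]), 0.96), 'side': (array([-5.5 , -4.75]), 0.99)} [-133.4  146.   177. ] 0.0008 cover rel angle 0.1996
side [(np.int32(703), array([358.,   8.])), (np.int32(24), array([317.,   5.])), (np.int32(2340), array([416.,  39.])), (np.int32(28), array([369.,  36.])), (np.int32(132), array([327.,  64.])), (np.int32(200), array([325.,  79.])), (np.int32(370), array([431., 115.])), (np.int32(50), array([390., 116.])), (np.int32(527), array([380., 151.])), (np.int32(152), array([244., 135.])), (np.int32(222), array([286., 146.])), (np.int32(3225), array([432., 229.])), (np.int32(447), array([257., 168.])), (np.int32(942), array([351., 189.])), (np.int32(267), array([275., 201.])), (np.int32(24), array([377., 206.])), (np.int32(475), array([409., 246.])), (np.int32(36), array([362., 287.])), (np.int32(31), array([380., 299.])), (np.int32(62), array([406., 306.]))]
top [(np.int32(2324), array([496., 185.])), (np.int32(144), array([289., 149.])), (np.int32(539),
[... 187 characters left out ...]
, array([426., 233.])), (np.int32(140), array([257., 192.])), (np.int32(980), array([354., 259.])), (np.int32(17), array([455., 272.])), (np.int32(30), array([336., 283.])), (np.int32(1023), array([477., 300.])), (np.int32(693), array([417., 324.])), (np.int32(34), array([370., 336.])), (np.int32(947), array([465., 361.])), (np.int32(48), array([256., 344.])), (np.int32(332), array([506., 367.])), (np.int32(141), array([395., 356.])), (np.int32(170), array([425., 358.])), (np.int32(136), array([294., 363.])), (np.int32(54), array([260., 357.])), (np.int32(26), array([229., 360.])), (np.int32(25), array([221., 367.])), (np.int32(114), array([360., 379.])), (np.int32(74), array([320., 380.]))]
```

View pics/nF.png

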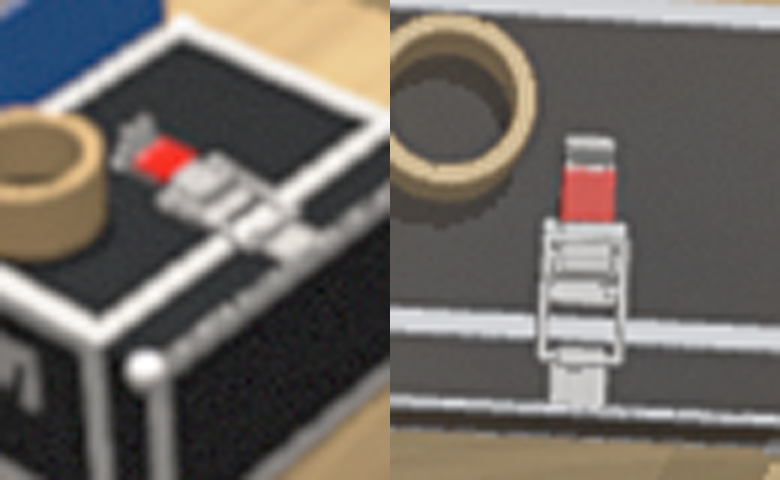

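Final view: the red lever lies flat under the catch, with the bail over the keeper at (585,357). The tape roll hasn't moved and the cover stays drawn in with the hand away.

```bash
python3 -c "
from h import *
ball(); print(manip.hand_in())"
```

```text
ball {'top': (array([ 0.5 , -9.25]), 0.95), 'side': (array([-5.5 , -4.75]), 0.99)} [-133.4  146.   177. ] 0.0008 cover rel angle 0.1996
the job is handed in; nothing more can be done
None
```

The case is shut, latched and handed in at about 30 s. I pushed the cover onto its seal at about 12 N and raised the lever so the bail fell over the keeper. Then I pressed the lever down past its click.

**Latch:** at the lever the press force dipped at about 12 N, where I take it to have clicked. I kept pressing until the tip met the rigid ledge, which raised the force there to about 26 N. The lever stayed down when I let go.

**Last checks:** with the hand clear, the picture shows the lever flat under the catch and the bail on the keeper. The cover sits about 0.018 rad further in than when it rested on the seal, and stayed there. The tape roll looks unmoved. I did not check the other bench items one by one, because the arm and its shadow cover much of the comparison with the first picture.

**What disagreed:**
- **Tip height:** the shut fingers' real tip is about 26.6 mm above the reported TCP. My first push therefore passed over the cover without touching it. I found the offset by touching the case top.
- **Forces:** that touch reached about 27 N. This and the lever press came closest to the 30 N limit; I saw force readings only at the end of each move.
- **Click:** I saw no direct reading of the catch. The click is inferred from the force dip, the ledge and the lever staying down.

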